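# Clamp a heel lift in the press

### The job

With the fingertips only, push the dark leather heel lift along the plate of the small blue press, between the guides, until its straight edge lies flush against the stop; slide it, do not lift it. Then tighten the press's red wing screw clockwise (seen from above) by pushing its wings round stroke by stroke, never pinching a wing between the fingers, until it is fully down and stops and the foot holds the heel lift. Leave the loose things around the press where they are.

Things in the scene. Friction and masses are not known exactly. Their poses are not given: they have to be found in the camera images.
- press: the press, fixed to the bench: aluminium plate with blue guides, stop, upright and arm. Origin on the bench top, straight below the vertical screw axis; +x runs along the guides inwards (from the open mouth to the stop), y to its left, z up. Plate: x -164 to +61 mm, y +-56 mm, top at z 5 mm. Arm and its boss (radius 18 mm) over the plate at z 31 to 41 mm carry the screw.
- press_mouth (a point): centre of the guides' mouth, 100 mm in front of the screw axis on the plate's top. Blue guides, top 13 mm above the bench, are 72 mm apart from x -55 to +15 mm of the press and flare to about 96 mm apart here. The stop is a wall across them at x = +15 mm.
- press_upright (a point): middle of the upper edge of the blue upright's front face, 41 mm behind the screw axis, 67 mm above the bench. The upright is 90 mm wide (across), 14 mm thick, just outside the wings' sweep: fingertips cannot pass between it and the screw's hub, so the wings are pushed in the space in front of the screw and at its sides.
- press_seat (a point): where the centre of the heel lift lies when it touches the stop (18 mm in front of the screw axis, centre 10 mm above the bench); axes as the press
- lift_center (a point): centre of the heel lift, a loose dark brown leather D-shape 65 (x) x 67 (y) x 10 mm, about 30 g, lying flat on the press's plate at the mouth, 72 to 97 mm before its seat. Its +x points into the press; its straight edge lies across at x = +33 mm and faces the stop, its rounded end is at x = -33 mm. It clears each guide by 2.5 mm.
- heel_lift: the heel lift itself; origin at the centre of its underside
- wing_screw (a joint): rotation of the wing screw in rad, growing clockwise seen from above; it starts between 0 and 2.5 and is fully down, against a hard stop, at 10.0. It sinks 0.8 mm per rad and stays where it is left; turning takes about 0.06 N m. At 0 wing A points along the press's +x and wing B along -x; at q they have turned clockwise by q.
- screw_top (a point): top of the screw's steel hub (hub 24 mm across, 18 mm high), on the axis. The two red wings stand on opposite sides of the hub, from 12 to 38 mm off the axis, each 6 mm thick and 16 mm high; their upper edge is 1 mm below this point. This point is 68 mm above the bench with the screw at 0 and 60 mm at 10.
- wing_a_push: the push layer of red wing A: an upright plate 27 mm long (radially), 3 mm thick, 16 mm high; origin at its centre, 24.5 mm from the screw axis. Its outer face is the one that is pushed to tighten the screw.
- wing_a_back: the back layer of red wing A: an upright plate 27 mm long (radially), 3 mm thick, 16 mm high; origin at its centre, 24.5 mm from the screw axis. Its outer face is the one that would be pushed to loosen it.
- wing_b_push: the push layer of red wing B: an upright plate 27 mm long (radially), 3 mm thick, 16 mm high; origin at its centre, 24.5 mm from the screw axis. Its outer face is the one that is pushed to tighten the screw.
- wing_b_back: the back layer of red wing B: an upright plate 27 mm long (radially), 3 mm thick, 16 mm high; origin at its centre, 24.5 mm from the screw axis. Its outer face is the one that would be pushed to loosen it.
- press_foot: black round foot, 22 mm across, under the arm on the screw axis, sprung (4 N/mm); its origin coincides with the press's when the screw is at 0. Its underside is 20.5 mm above the bench with the screw at 0; it meets the seated heel lift at about 6.9 and presses with about 10 N at 10.
- loose_wax_block: bystander, loose: yellow block of wax, 34x52x20 mm; origin under its centre
- loose_tack_tin: bystander, loose: open round tin of tacks, 68 mm across, 24 mm high; origin under its centre
- loose_tape_roll_3: bystander, loose: roll of masking tape lying flat, 108 mm across, 36 mm high; origin under its centre
- loose_clip_1: bystander, loose: black office-type clip with wire handle, 56x36x11 mm; origin under its centre
Mind the look-alikes: they are no part of the job. Leave any pink look-alike of the heel_lift alone.

How it is judged:
By the outcome, as a careful person would: the job done as asked, in the order asked, and still so for the second after the job is handed in, with the robot touching nothing.
It also fails if it takes over 72 s, if anything falls off the work surface, if the arm or the gripper's body presses on something with over 40 N, if the wrist force passes 120 N, or if a joint passes its speed limit or range.

### The arm

A 7-joint arm with a two-finger parallel gripper is mounted at the origin on a cart in front of the work surface, level with it; the furniture and walls round the work are solid. World frame = base frame: x ahead of the robot, y to its left, z up, the work surface at z = 0. Lengths are in mm, angles in rad, forces in N, time in s.
With the tool pointing down it reaches from about 425 to 1025 mm from the base axis. Payload 9.4 kg.
Tool frame: the origin (TCP) lies at the very end of the fingers, on their centre line; the grasp point (between the pads) lies 19 mm behind it; z points along the fingers, y is the direction in which the jaws open and shut (so a half turn about z gives the same grasp; the last joint's range is limited). The gripper opens to 93 mm and grips with 3 to 60 N. Pads are 15 mm wide; open, the fingers measure 128 mm over their backs; the gripper's body (75 mm by 188 mm) begins 65 mm behind the grasp point.
Start: joints at [-1.347, 0.599, -0.003, 1.599, 0.002, 0.943, -0.08], TCP at [214.811, 692.445, 218.618] pointing down, gripper open.
Joint ranges: [-2.57, 2.57], [-0.35, 1.97], [-1.29, 1.29], [0.11, 2.56], [-1.05, 4.19], [0.11, 1.86], [-2.63, 2.63]. Speed limits (rad/s): [2.22, 2.22, 3.01, 3.01, 3.14, 3.14, 3.14].

### API

Orientations are given as a rotation vector (axis times angle).
In Python, from cell import arm, vision gives the robot as it stands. The module is installed in compiled form; this text tells all that it offers.
- The arm moves only by the tool jog_arm, never from a script. Its argument "plan" is a list that holds one entry, the list of rows, each a list of 7 numbers: the shift along the tool's x, y, z normalised to -1 to 1, where 1 is 0.5 m, then the turn, a rotation vector about the tool's x, y, z normalised to -1 to 1, where 1 is 45 degrees, then the gripper's target within -1 to 1 (fully open at 1, half-way at 0, shut at -1). A call has 1 to 12 rows; each row is the pose to reach, as a shift and turn from the pose commanded when the call began, along the tool's axes at that moment; what a row does not reach only later rows make up. A row lasts 1/8 s, in which the tool goes at most 62.5 mm and 10.7 degrees, less where a joint would pass 70% of its speed; a pose out of reach is approached as far as the arm can. A call with a number of a shift or a turn outside -1 to 1 is refused whole. A call with a gripper value outside its range is refused whole. The fingers move at their own pace and stop on an object; "grip_force" is the grip in N (left out, the last holds). Time passes only in rows, so rows that repeat a pose let the fingers close. It gives the time, the measured TCP pose, the force and the opening at its end, in the units of the state.
- arm.get_obs(): the state, without advancing time (a new reading comes with each control period).
- vision.read_camera(name): name is "scene" or "top"; returns the picture (480x640x3 uint8, blue, green, red); there is no depth.
- vision.calibration(name): a dict with "camera_matrix" (3x3 intrinsics, pixels), "D" ([k1, k2, p1, p2, k3] as OpenCV has them; the pictures are not rectified), "R" (3x3) and "t" (3): a world point X has camera coordinates R X + t. Camera axes: x right, y down, z forward; pixel columns grow to the right and rows downward; lengths in mm; the calibration is good to about 2 mm. A picture is of the moment at which its call begins. calibration takes no time and is no camera call.
- arm.job_done(): hands the job in, once; it reports no verdict.
Trained networks look in the newest picture that a camera, given by its name, has taken for a name from the list of things; names that differ only in an ending like _2 or _b are one class to them, and where a whole thing is asked for, a point or a joint stands for the part that bears it (a point fixed in the world has none). Each returns a list of dicts, best first, with "p" (0 to 1); they miss things now and then, are a little off and sometimes report something else, mostly with a low value. They report only what shows in the picture. A call takes as long as a camera call. They do not tell look-alikes from the thing itself.
- vision.spot_in(name, camera): "point" ([column, row] in pixels, amid what is visible of it).
- vision.masks_of(name, camera): "mask" (480x640 bool, what is visible of it) and "point" ([column, row] in pixels, amid what is visible of it).
- vision.spot_point(name, camera): "point" ([column, row] in pixels: a listed point, or the origin of a listed thing).
The state is a dict: "time": time; "joints": joint angles; "dq": joint speeds; "joint_torque": joint torques, N m; "tool_pos": TCP position; "tcp_rot": TCP orientation; "force": force on the tool from outside, world axes, zero at the start; "ft_torque": the same for the moment, N m; "finger_gap": finger opening in mm.
Only numpy, scipy, OpenCV 4.12 (cv2) and the standard library are available. Lean on these libraries where they do the work, as an engineer would, in place of code of your own. Each camera call takes 0.05 s, during which the arm holds its last target. There are 200 camera calls.

## Working session

There is one attempt and no reset: what is moved stays moved. The work goes in short steps, Python scripts to look and compute and a tool call to move; the robot and the scene stay as the last step left them, time stands still between calls to the robot, and variables do not carry over. Pictures are saved under pics/ and viewed, about 8 in all and at most 12, crops included, and the job is handed in when it is done.

Besides the shell and the picture viewer there is one more tool, called after "Emit:" as name(argument=value, ...), one argument or row to a line, values as JSON. jog_arm: Moves the arm, as the interface text tells. Its arguments: {"type":"object","properties":{"plan":{"type":"array","items":{"type":"array","items":{"type":"array","items":{"type":"number","minimum":-1,"maximum":1}}}},"grip_force":{"type":"number"}},"required":["plan"]}

```bash
mkdir -p pics; cat > h.py <<'E'
import numpy as np, cv2
from cell import arm, vision
def ray(cam,px):
    c=vision.calibration(cam);K=np.array(c["camera_matrix"],float);D=np.array(c["D"],float);R=np.array(c["R"],float);t=np.array(c["t"],float).ravel()
    u=cv2.undistortPoints(np.array([[px]],float),K,D)[0,0]
    return -R.T@t, R.T@np.array([u[0],u[1],1.])
def onz(cam,px,z):
    o,d=ray(cam,px); return o+d*(z-o[2])/d[2]
def proj(cam,X):
    c=vision.calibration(cam);R=np.array(c["R"],float);t=np.array(c["t"],float).ravel()
    return cv2.projectPoints(np.array(X,float).reshape(-1,3),cv2.Rodrigues(R)[0],t,np.array(c["camera_matrix"],float),np.array(c["D"],float))[0][:,0]
E
python3 - <<'E'
from h import *
np.set_printoptions(precision=1,suppress=True)
o=arm.get_obs();print(o)
for c in("scene","top"):
    cv2.imwrite(f"pics/{c}0.png",vision.read_camera(c)); print(c,"cam at",ray(c,[320,240]))
    for n,z in(("press",0),("press_mouth",5),("press_upright",67),("press_seat",10),("lift_center",10),("screw_top",66.5),("wing_a_push",58),("wing_b_push",58),("wing_a_back",58)):
        for r in vision.spot_point(n,c)[:3]: print(n,round(r["p"],2),np.array(r["point"]),onz(c,r["point"],z))
E
```

```text
{'time': 0.0, 'joints': array([-1.3,  0.6, -0. ,  1.6,  0. ,  0.9, -0.1]), 'dq': array([ 0., -0.,  0.,  0., -0.,  0.,  0.]), 'joint_torque': array([ -0. , -76.5,   1.5, -25.2,  -0.1,   0. ,   0. ]), 'tool_pos': array([214.7, 692. , 217.8]), 'tcp_rot': array([-0.5, -3.1,  0. ]), 'force': array([ 0.6,  0.2, -0.3]), 'ft_torque': array([-0.,  0.,  0.]), 'finger_gap': 93.24572238749407}
scene cam at (array([ -93.9, -723.6,  410.6]), array([ 0.7,  0.5, -0.4]))
press 0.59 [306.8 252.5] [ 607.1 -178.2    0. ]
press 0.57 [293.9 227.7] [708.9 -59.7   0. ]
press_mouth 0.69 [274.5 265. ] [ 511.8 -166.2    5. ]
press_upright 0.56 [319.2 217.6] [ 658.1 -177.    67. ]
press_seat 0.88 [299.3 245.8] [ 609.3 -155.6   10. ]
lift_center 0.94 [279.3 259.8] [ 528.6 -165.3   10. ]
lift_center 0.85 [392.2 341. ] [ 407.6 -491.5   10. ]
lift_center 0.72 [398.1 298.7] [ 524.4 -443.5   10. ]
screw_top 0.84 [306.7 225.4] [ 604.8 -181.9   66.5]
wing_a_push 0.63 [300.6 248.2] [ 517.3 -233.    58. ]
wing_b_push 0.45 [292.3 226. ] [ 601.6 -144.1   58. ]
wing_a_back 0.58 [317.1 223.2] [ 645.8 -179.8   58. ]
top cam a
[... 152 characters left out ...]
]
press_mouth 0.6 [261.7 275.8] [ 512.5 -164.8    5. ]
press_mouth 0.49 [259.4 226.8] [ 603.1 -160.     5. ]
press_upright 0.92 [264.3 194. ] [ 648.6 -176.6   67. ]
press_seat 0.72 [263.7 273.4] [ 516.3 -169.1   10. ]
press_seat 0.56 [264.9 226.9] [ 601.7 -170.8   10. ]
lift_center 0.75 [443.7 334.5] [ 403.6 -486.7   10. ]
lift_center 0.65 [412.  265.3] [ 526.9 -436.2   10. ]
screw_top 0.82 [260.8 216.2] [ 609.3 -170.7   66.5]
wing_a_push 0.44 [271.1 201.8] [ 636.7 -187.4   58. ]
wing_b_push 0.65 [265.4 194.1] [ 650.8 -177.3   58. ]
wing_b_push 0.47 [262.4 228.2] [ 589.9 -172.5   58. ]
wing_a_back 0.59 [270.3 203.7] [ 633.3 -186.1   58. ]
wing_a_back 0.34 [264.8 228.5] [ 589.3 -176.7   58. ]
```

View pictures.

```bash
python3 - <<'E'
import cv2,numpy as np
a=cv2.imread("pics/top0.png");b=cv2.imread("pics/scene0.png")
ca=cv2.resize(a[165:325,180:340],(480,480),interpolation=cv2.INTER_CUBIC)
cb=cv2.resize(b[190:290,240:340],(300,300),interpolation=cv2.INTER_CUBIC)
cv2.imwrite("pics/v1.png",a)
out=np.zeros((480,790,3),np.uint8);out[:,:480]=ca;out[:300,490:]=cb;out[300:480,490:730]=cv2.resize(b,(240,180))
cv2.imwrite("pics/v2.png",out)
E
```

```text
(no output)
```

View pics/v1.png

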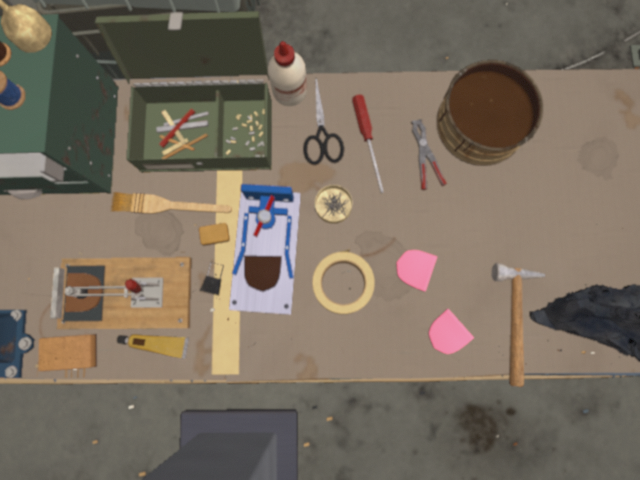

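View pics/v2.png

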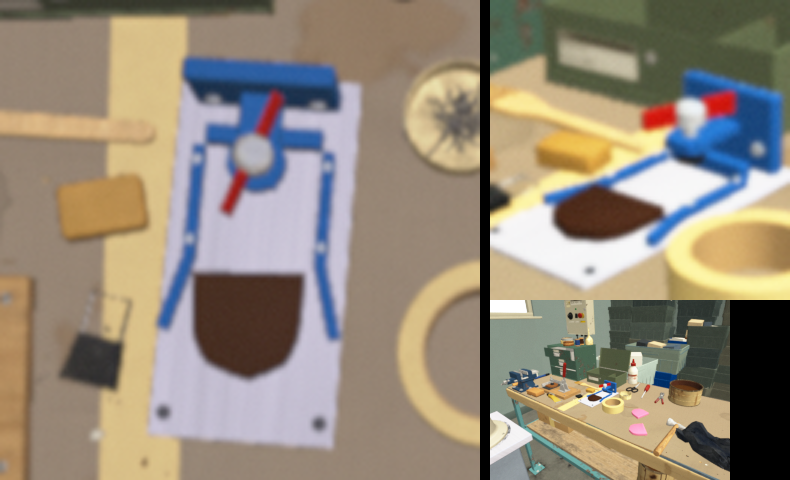

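```bash
cat >> h.py <<'E'
def fit(cam,px,pts,x0):
    from scipy.optimize import least_squares
    pts=np.array(pts,float);px=np.array(px,float)
    def W(p):
        c,s=np.cos(p[2]),np.sin(p[2]);return np.c_[p[0]+c*pts[:,0]-s*pts[:,1],p[1]+s*pts[:,0]+c*pts[:,1],pts[:,2]]
    r=least_squares(lambda p:(proj(cam,W(p))-px).ravel(),x0,x_scale=[1,1,.01])
    return r.x,r.fun.reshape(-1,2)
E
python3 - <<'E'
from h import *
np.set_printoptions(precision=3,suppress=True)
f=lambda l:[[180+a/3,165+b/3] for a,b in l]
p,r=fit("top",f([(148,435),(333,448),(361,83),(253,155),(185,61),(335,70)]),[(-164,56,5),(-164,-56,5),(61,-56,5),(0,0,66.5),(55,45,67),(55,-45,67)],[610,-170,0])
print(p,r)
l,r=fit("top",f([(193,272),(304,274),(248,379)]),[(33,33.5,15),(33,-33.5,15),(-33,0,15)],[510,-165,0])
print(l,r)
c,s=np.cos(p[2]),np.sin(p[2]);d=l[:2]-p[:2]
print("lift in press",c*d[0]+s*d[1],-s*d[0]+c*d[1],l[2]-p[2])
e=[onz("top",q,63)[:2] for q in f([(278,93),(226,213)])];v=e[0]-e[1]
print("wing ends",e,"ang rel press",np.arctan2(v[1],v[0])-p[2], (e[0]+e[1])/2)
for n in("loose_wax_block","loose_tack_tin","loose_tape_roll_3","loose_clip_1"):
    for q in vision.spot_point(n,"top")[:1]: print(n,q["p"],onz("top",q["point"],0))
o=arm.get_obs();print(cv2.Rodrigues(np.array(o["tcp_rot"]))[0],o["tool_pos"],o["tcp_rot"])
# scene view hub check
print(proj("scene",[[p[0],p[1],66.5]]),"net 306.7 225.4")
E
```

```text
[ 608.877 -175.903   -0.082] [[-0.118  0.958]
 [ 0.313  1.051]
 [ 0.449  0.751]
 [-0.529 -0.261]
 [-0.684 -1.308]
 [ 0.584 -1.198]]
[ 515.089 -167.836   -0.013] [[ 0.183 -0.088]
 [ 0.19  -0.832]
 [-0.37   0.899]]
lift in press -94.13347640222227 0.3743677066160931 0.06878658225333598
wing ends [array([ 645.803, -190.709]), array([ 575.406, -161.048])] ang rel press -0.3169481351958134 [ 610.604 -175.879]
loose_wax_block 0.83 [589.204 -78.11    0.   ]
loose_tack_tin 0.57 [ 637.806 -293.957    0.   ]
loose_tape_roll_3 0.67 [ 642.049 -173.384    0.   ]
loose_clip_1 0.64 [514.214 -74.998   0.   ]
[[-0.955  0.296  0.   ]
 [ 0.296  0.955  0.   ]
 [-0.     0.    -1.   ]] [214.778 692.467 218.632] [0.471 3.106 0.   ]
[[305.636 224.278]] net 306.7 225.4
```

Top view: the dark D at (263,273) sits on the white plate between the blue guides. It is the heel lift. The two pink D shapes at (417,268) and (450,332) lie on the bench and are look-alikes, so I leave them. The enlarged crop confirms this. The red wings run from the hub at (264,217), with one end towards the upright and slightly right, so q is about 0.32.

First move: turn the tool and travel towards the mouth, with the fingers about 23 mm apart so both tips push the rounded end.

```bash
cat >> h.py <<'E'
P=np.array([609.3,-175.7]);Y=-0.082
def rows(targets,press=True,yaw=None):
    """targets (x,y,z) of TCP in press frame -> jog numbers from present pose; yaw: wanted world yaw of tool y"""
    o=arm.get_obs();R=cv2.Rodrigues(np.array(o["tcp_rot"],float))[0]
    y0=np.arctan2(R[1,1],R[0,1]); t=0
    if yaw is not None: t=-((yaw-y0+np.pi)%(2*np.pi)-np.pi)/(np.pi/4)
    c,s=np.cos(Y),np.sin(Y)
    print("t",round(o["time"],2),"tcp",np.round(o["tool_pos"],1),"yaw_y-press deg",round(np.degrees(y0-Y),1),"F",np.round(o["force"],1),"gap",round(o["finger_gap"],1))
    d=np.array(o["tool_pos"])-[*P,0];print("tcp in press",np.round([c*d[0]+s*d[1],-s*d[0]+c*d[1],d[2]],1))
    for x,y,z in targets:
        w=np.array([P[0]+c*x-s*y,P[1]+s*x+c*y,z]) if press else np.array([x,y,z],float)
        print(np.round(R.T@(w-o["tool_pos"])/500,3),"turn",round(t,3))
E
```

Emit:
jog_arm(
  plan=[
    [[-0.776, -0.58, -0.084, 0, 0, -0.278, -0.5], [-0.776, -0.58, -0.084, 0, 0, -0.278, -0.5], [-0.776, -0.58, -0.084, 0, 0, -0.278, -0.5], [-0.776, -0.58, -0.084, 0, 0, -0.278, -0.5], [-0.776, -0.58, -0.084, 0, 0, -0.278, -0.5], [-0.776, -0.58, -0.084, 0, 0, -0.278, -0.5], [-0.776, -0.58, -0.084, 0, 0, -0.278, -0.5], [-0.776, -0.58, -0.084, 0, 0, -0.278, -0.5], [-0.776, -0.58, -0.084, 0, 0, -0.278, -0.5], [-0.776, -0.58, -0.084, 0, 0, -0.278, -0.5]],
  ],
  grip_force=20,
)

```text
time: 2.45
tool_pos: [499.2, 301.0, 260.7]
tcp_rot: [-0.13, -3.139, -0.001]
force: [-0.9, 0.2, -0.9]
finger_gap: 23.3
```

```bash
python3 -c "
from h import *
rows([(-165,0.4,90),(-165,.4,60),(-165,.4,9)],yaw=Y+np.pi/2)"
```

```text
t 2.45 tcp [499.2 301.  260.7] yaw_y-press deg 90.0 F [-0.9  0.2 -0.9] gap 23.3
tcp in press [-148.8  466.1  260.7]
[ 0.032 -0.932  0.341] turn -0.001
[ 0.032 -0.932  0.401] turn -0.001
[ 0.032 -0.932  0.503] turn -0.001
```

Emit:
jog_arm(
  plan=[
    [[0.032, -0.932, 0.2, 0, 0, 0, -0.5], [0.032, -0.932, 0.2, 0, 0, 0, -0.5], [0.032, -0.932, 0.2, 0, 0, 0, -0.5], [0.032, -0.932, 0.2, 0, 0, 0, -0.5], [0.032, -0.932, 0.2, 0, 0, 0, -0.5], [0.032, -0.932, 0.2, 0, 0, 0, -0.5], [0.032, -0.932, 0.2, 0, 0, 0, -0.5], [0.032, -0.932, 0.2, 0, 0, 0, -0.5], [0.032, -0.932, 0.4, 0, 0, 0, -0.5], [0.032, -0.932, 0.4, 0, 0, 0, -0.5], [0.032, -0.932, 0.48, 0, 0, 0, -0.5], [0.032, -0.932, 0.48, 0, 0, 0, -0.5]],
  ],
)

```text
time: 3.95
tool_pos: [444.3, -160.6, 18.5]
tcp_rot: [-0.125, -3.134, -0.003]
force: [0.3, -0.0, 0.8]
finger_gap: 23.2
```

```bash
python3 -c "
from h import *
im=vision.read_camera('top');cv2.imwrite('pics/v3.png',cv2.resize(im[165:345,170:350],(540,540),interpolation=cv2.INTER_CUBIC))
rows([(-165,0.4,9),(-145,.4,9),(-100,.4,9),(-62,.4,9),(-56,.4,9)],yaw=Y+np.pi/2)"
```

```text
t 4.0 tcp [ 444.9 -161.1   20. ] yaw_y-press deg 90.1 F [ 0.9  0.1 -0.1] gap 23.1
tcp in press [-165.1    1.1   20. ]
[-0.    -0.001  0.022] turn 0.002
[-0.04  -0.002  0.022] turn 0.002
[-0.13  -0.002  0.022] turn 0.002
[-0.206 -0.002  0.021] turn 0.002
[-0.218 -0.002  0.021] turn 0.002
```

View pics/v3.png

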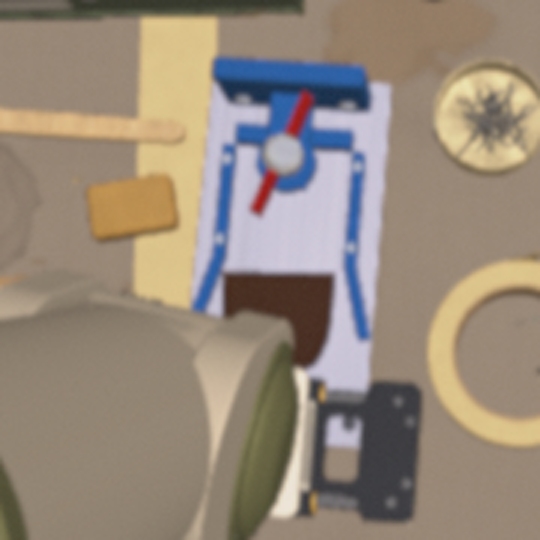

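The fingers are in front of the lift, on the guide line, with nothing in between. I push most of the way.

Emit:
jog_arm(
  plan=[
    [[0, -0.002, 0.022, 0, 0, 0, -0.5], [-0.02, -0.002, 0.022, 0, 0, 0, -0.5], [-0.04, -0.002, 0.022, 0, 0, 0, -0.5], [-0.06, -0.002, 0.022, 0, 0, 0, -0.5], [-0.08, -0.002, 0.022, 0, 0, 0, -0.5], [-0.1, -0.002, 0.022, 0, 0, 0, -0.5], [-0.12, -0.002, 0.022, 0, 0, 0, -0.5], [-0.14, -0.002, 0.022, 0, 0, 0, -0.5], [-0.16, -0.002, 0.022, 0, 0, 0, -0.5], [-0.18, -0.002, 0.022, 0, 0, 0, -0.5], [-0.195, -0.002, 0.022, 0, 0, 0, -0.5], [-0.195, -0.002, 0.022, 0, 0, 0, -0.5]],
  ],
)

```text
time: 5.5
tool_pos: [543.0, -171.7, 9.6]
tcp_rot: [0.129, 3.138, -0.0]
force: [1.0, -0.2, -0.3]
finger_gap: 23.3
```

```bash
python3 -c "
from h import *
rows([(-58,0.4,9),(-54,.4,9),(-50,.4,9)])"
```

```text
t 5.5 tcp [ 543.  -171.7    9.6] yaw_y-press deg 90.0 F [ 1.  -0.2 -0.3] gap 23.3
tcp in press [-66.4  -1.4   9.6]
[-0.017  0.004  0.001] turn 0
[-0.025  0.004  0.001] turn 0
[-0.033  0.004  0.001] turn 0
```

Emit:
jog_arm(
  plan=[
    [[-0.008, 0.002, 0, 0, 0, 0, -0.5], [-0.013, 0.003, 0, 0, 0, 0, -0.5], [-0.017, 0.003, 0, 0, 0, 0, -0.5], [-0.02, 0.003, 0, 0, 0, 0, -0.5], [-0.02, 0.003, 0, 0, 0, 0, -0.5]],
  ],
)

```text
time: 6.12
tool_pos: [552.5, -171.0, 9.7]
tcp_rot: [0.129, 3.139, -0.0]
force: [0.4, 0.8, 0.8]
finger_gap: 23.3
```

Emit:
jog_arm(
  plan=[
    [[-0.003, 0, 0, 0, 0, 0, -0.5], [-0.006, 0, 0, 0, 0, 0, -0.5], [-0.006, 0, 0, 0, 0, 0, -0.5]],
  ],
)

```text
time: 6.5
tool_pos: [555.5, -171.2, 9.6]
tcp_rot: [0.129, 3.139, -0.0]
force: [-0.9, -0.2, 0.1]
finger_gap: 23.1
```

```bash
python3 -c "
from h import *
rows([])
im=vision.read_camera('top');cv2.imwrite('pics/v4.png',cv2.resize(im[175:275,210:310],(600,600),interpolation=cv2.INTER_CUBIC))
s=vision.read_camera('scene');cv2.imwrite('pics/v4s.png',s)
a=cv2.imread('pics/v4.png');b=cv2.resize(s[190:290,240:340],(200,200))
"
```

```text
t 6.5 tcp [ 555.5 -171.2    9.6] yaw_y-press deg 90.0 F [-0.9 -0.2  0.1] gap 23.1
tcp in press [-54.    0.1   9.6]
```

View pics/v4.png

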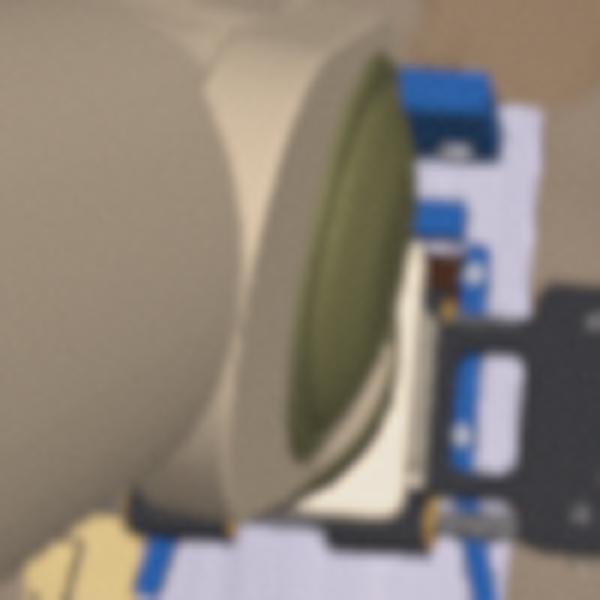

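Occluded view: at zoomed (445,255) the lift's edge is still about 4 mm short of the stop at (440,238). I keep pushing in small steps while watching the force.

Emit:
jog_arm(
  plan=[
    [[-0.003, 0, 0, 0, 0, 0, -0.5], [-0.006, 0, 0, 0, 0, 0, -0.5], [-0.006, 0, 0, 0, 0, 0, -0.5]],
  ],
)

```text
time: 6.98
tool_pos: [557.1, -171.4, 9.5]
tcp_rot: [-0.13, -3.137, -0.0]
force: [-4.4, 0.5, 1.6]
finger_gap: 23.2
```

Emit:
jog_arm(
  plan=[
    [[-0.002, 0, 0, 0, 0, 0, -0.5], [-0.003, 0, 0, 0, 0, 0, -0.5], [-0.003, 0, 0, 0, 0, 0, -0.5]],
  ],
)

```text
time: 7.35
tool_pos: [557.3, -171.5, 9.4]
tcp_rot: [-0.13, -3.134, -0.001]
force: [-8.1, -0.5, 4.5]
finger_gap: 23.4
```

Emit:
jog_arm(
  plan=[
    [[0.02, 0, 0, 0, 0, 0, -0.5], [0.06, 0, 0, 0, 0, 0, -0.5], [0.1, 0, -0.1, 0, 0, 0, -0.5], [0.14, 0, -0.22, 0, 0, 0, 1], [0.2, 0, -0.25, 0, 0, 0.25, 1], [0.2, 0, -0.25, 0, 0, 0.5, 1], [0.2, 0, -0.25, 0, 0, 0.75, 1], [0.2, 0, -0.25, 0, 0, 1, 1], [0.2, 0, -0.25, 0, 0, 1, 1]],
  ],
)

```text
time: 8.48
tool_pos: [460.8, -163.3, 134.8]
tcp_rot: [1.32, 2.849, -0.0]
force: [-0.0, -0.2, 0.1]
finger_gap: 78.7
```

```bash
python3 -c "
from h import *
rows([],yaw=Y)
im=vision.read_camera('top');cv2.imwrite('pics/v5.png',cv2.resize(im[175:285,210:320],(660,660),interpolation=cv2.INTER_CUBIC)[:600])
"
```

```text
t 8.47 tcp [ 460.8 -163.3  134.8] yaw_y-press deg 45.0 F [-0.  -0.2  0.1] gap 78.7
tcp in press [-149.1    0.2  134.8]
```

View pics/v5.png

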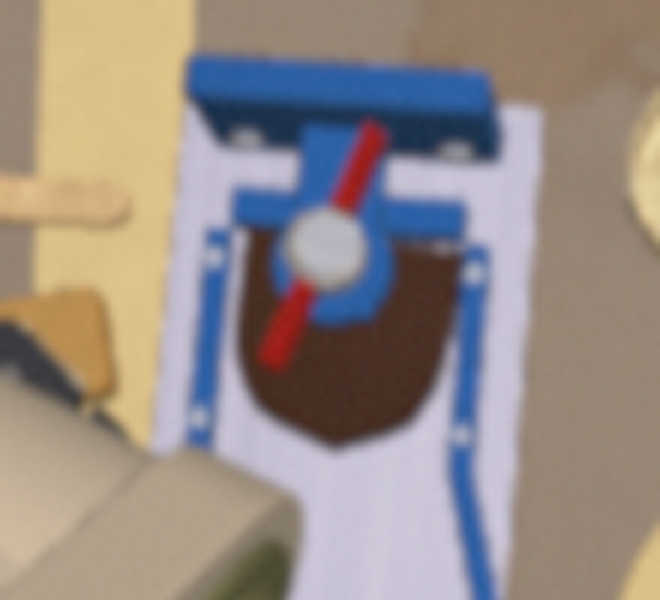

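The view shows the lift's left corner touching the stop at (247,229). Its right corner at (463,251) is still about 2-3 mm short, and the lift is skewed about 2° against the right guide. I'll nudge the right half of the rounded end with closed fingers.

Emit:
jog_arm(
  plan=[
    [[0, 0, 0, 0, 0, 0.25, -1], [0, 0, 0, 0, 0, 0.5, -1], [0, 0, 0, 0, 0, 0.75, -1], [0, 0, 0, 0, 0, 1, -1], [0, 0, 0, 0, 0, 1, -1]],
  ],
)

```text
time: 9.15
tool_pos: [460.3, -163.3, 134.6]
tcp_rot: [2.308, 2.131, -0.0]
force: [-0.7, -1.0, -0.4]
finger_gap: 41.7
```

```bash
python3 -c "
from h import *
rows([(-100,-18,60),(-100,-18,9.5),(-75,-18,9.5),(-67,-18,9.5)],yaw=Y)
"
```

```text
t 9.15 tcp [ 460.3 -163.3  134.6] yaw_y-press deg 0.1 F [-0.7 -1.  -0.4] gap 41.7
tcp in press [-1.495e+02  1.000e-01  1.346e+02]
[-0.036  0.099  0.149] turn 0.003
[-0.036  0.099  0.25 ] turn 0.003
[-0.036  0.149  0.25 ] turn 0.003
[-0.036  0.165  0.25 ] turn 0.003
```

Emit:
jog_arm(
  plan=[
    [[-0.036, 0.06, 0.1, 0, 0, 0, -1], [-0.036, 0.08, 0.15, 0, 0, 0, -1], [-0.036, 0.09, 0.15, 0, 0, 0, -1], [-0.036, 0.09, 0.15, 0, 0, 0, -1], [-0.036, 0.09, 0.2, 0, 0, 0, -1], [-0.036, 0.095, 0.25, 0, 0, 0, -1], [-0.036, 0.12, 0.25, 0, 0, 0, -1], [-0.036, 0.14, 0.25, 0, 0, 0, -1], [-0.036, 0.15, 0.25, 0, 0, 0, -1], [-0.036, 0.155, 0.25, 0, 0, 0, -1], [-0.036, 0.16, 0.25, 0, 0, 0, -1], [-0.036, 0.16, 0.25, 0, 0, 0, -1]],
  ],
)

```text
time: 10.65
tool_pos: [538.4, -187.8, 9.7]
tcp_rot: [2.311, 2.128, 0.0]
force: [0.4, -0.8, 0.2]
finger_gap: 0.6
```

Emit:
jog_arm(
  plan=[
    [[0, 0.004, 0, 0, 0, 0, -1], [0, 0.008, 0, 0, 0, 0, -1], [0, 0.008, 0, 0, 0, 0, -1]],
  ],
)

```text
time: 11.02
tool_pos: [542.5, -188.2, 9.6]
tcp_rot: [2.311, 2.128, 0.0]
force: [-0.3, -0.2, 0.7]
finger_gap: 0.3
```

Emit:
jog_arm(
  plan=[
    [[0, 0.004, 0, 0, 0, 0, -1], [0, 0.008, 0, 0, 0, 0, -1], [0, 0.008, 0, 0, 0, 0, -1]],
  ],
)

```text
time: 11.4
tool_pos: [546.6, -188.5, 9.6]
tcp_rot: [2.311, 2.128, 0.0]
force: [0.2, 0.8, -0.3]
finger_gap: 0.2
```

Emit:
jog_arm(
  plan=[
    [[0, 0.002, 0, 0, 0, 0, -1], [0, 0.004, 0, 0, 0, 0, -1], [0, 0.004, 0, 0, 0, 0, -1]],
  ],
)

```text
time: 11.78
tool_pos: [548.5, -188.7, 9.7]
tcp_rot: [2.311, 2.128, 0.0]
force: [0.3, 0.1, 0.0]
finger_gap: 0.4
```

Emit:
jog_arm(
  plan=[
    [[0, 0.002, 0, 0, 0, 0, -1], [0, 0.004, 0, 0, 0, 0, -1], [0, 0.004, 0, 0, 0, 0, -1]],
  ],
)

```text
time: 12.15
tool_pos: [550.5, -188.8, 9.6]
tcp_rot: [2.311, 2.128, 0.0]
force: [0.2, 0.9, 0.1]
finger_gap: 0.4
```

```bash
python3 -c "
from h import *
rows([],yaw=Y)
im=vision.read_camera('top');cv2.imwrite('pics/v6.png',cv2.resize(im[175:285,210:320],(660,660),interpolation=cv2.INTER_CUBIC)[:600])
"
```

```text
t 12.15 tcp [ 550.5 -188.8    9.6] yaw_y-press deg -0.0 F [0.2 0.9 0.1] gap 0.4
tcp in press [-57.6 -17.9   9.6]
```

View pics/v6.png

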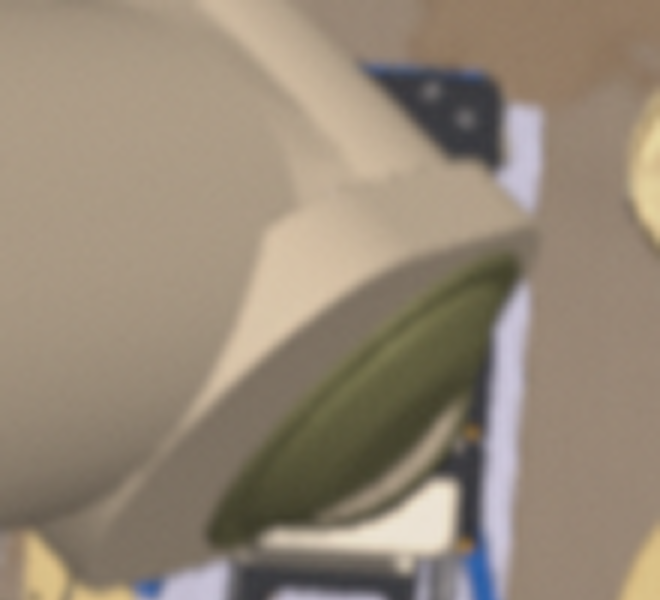

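Emit:
jog_arm(
  plan=[
    [[0, 0.002, 0, 0, 0, 0, -1], [0, 0.004, 0, 0, 0, 0, -1], [0, 0.004, 0, 0, 0, 0, -1]],
  ],
)

```text
time: 12.58
tool_pos: [552.4, -189.0, 9.6]
tcp_rot: [2.311, 2.128, 0.0]
force: [-0.2, 0.1, 0.6]
finger_gap: 0.5
```

Emit:
jog_arm(
  plan=[
    [[0, 0.002, 0, 0, 0, 0, -1], [0, 0.004, 0, 0, 0, 0, -1], [0, 0.004, 0, 0, 0, 0, -1]],
  ],
)

```text
time: 12.95
tool_pos: [554.0, -189.4, 9.6]
tcp_rot: [-2.311, -2.128, 0.001]
force: [-1.6, -1.2, -0.0]
finger_gap: 0.3
```

Emit:
jog_arm(
  plan=[
    [[0, 0.002, 0, 0, 0, 0, -1], [0, 0.004, 0, 0, 0, 0, -1], [0, 0.004, 0, 0, 0, 0, -1]],
  ],
)

```text
time: 13.32
tool_pos: [555.2, -189.8, 9.5]
tcp_rot: [-2.311, -2.127, 0.002]
force: [-5.4, -2.7, 0.6]
finger_gap: 0.5
```

Emit:
jog_arm(
  plan=[
    [[0, -0.03, 0, 0, 0, 0, -1], [0.02, -0.08, -0.05, 0, 0, 0, -1], [0.036, -0.16, -0.17, 0, 0, 0, -1], [0.036, -0.2, -0.2, 0, 0, 0, -1], [0.036, -0.2, -0.2, 0, 0, 0, -1]],
  ],
)

```text
time: 13.95
tool_pos: [457.4, -162.7, 111.2]
tcp_rot: [2.31, 2.127, 0.004]
force: [1.3, -0.7, -0.4]
finger_gap: 0.6
```

```bash
python3 -c "
from h import *
rows([],yaw=Y)
im=vision.read_camera('top');cv2.imwrite('pics/v7.png',cv2.resize(im[175:285,210:320],(660,660),interpolation=cv2.INTER_CUBIC)[:600])
"
```

```text
t 13.95 tcp [ 457.4 -162.7  111.2] yaw_y-press deg -0.0 F [ 1.3 -0.7 -0.4] gap 0.6
tcp in press [-152.5    0.5  111.2]
```

View pics/v7.png

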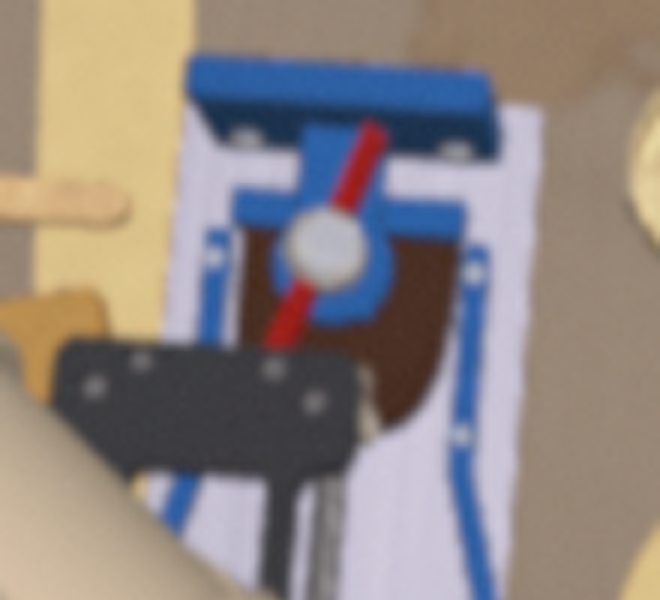

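The right corner (462,240) now meets the stop like the left one (245,228), so the straight edge is flush. Next come the wing strokes: gripper open, jaws along the press's x, only the far fingertip used as the pusher. First I take position in front of wing B.

Emit:
jog_arm(
  plan=[
    [[-0.051, 0.07, 0.02, 0, 0, 0, 1], [-0.051, 0.139, 0.04, 0, 0, 0, 1], [-0.051, 0.139, 0.04, 0, 0, 0, 1], [-0.051, 0.139, 0.04, 0, 0, 0, 1], [-0.051, 0.139, 0.04, 0, 0, 0, 1], [-0.051, 0.139, 0.04, 0, 0, 0, 1], [-0.051, 0.139, 0.04, 0, 0, 0, 1], [-0.051, 0.139, 0.128, 0, 0, 0, 1], [-0.051, 0.139, 0.128, 0, 0, 0, 1]],
  ],
)

```text
time: 15.12
tool_pos: [523.9, -193.7, 44.1]
tcp_rot: [-2.309, -2.125, 0.003]
force: [-1.4, -0.3, 0.1]
finger_gap: 86.0
```

```bash
python3 -c "
from h import *
rows([(-82.6,-10.5,47),(-81.5,-2.1,47),(-80,10.2,47),(-71.7,21.6,47),(-61,26.5,47),(-52,26.1,47)],yaw=Y)
"
```

```text
t 15.12 tcp [ 523.9 -193.7   44.1] yaw_y-press deg -0.0 F [-1.4 -0.3  0.1] gap 86.0
tcp in press [-83.7 -24.9  44.1]
[ 0.029  0.002 -0.006] turn -0.001
[ 0.046  0.004 -0.006] turn -0.001
[ 0.07   0.007 -0.006] turn -0.001
[ 0.093  0.024 -0.006] turn -0.001
[ 0.103  0.045 -0.006] turn -0.001
[ 0.102  0.063 -0.006] turn -0.001
```

Emit:
jog_arm(
  plan=[
    [[0.015, 0.002, -0.005, 0, 0, 0, 1], [0.03, 0.002, -0.005, 0, 0, 0, 1], [0.046, 0.004, -0.005, 0, 0, 0, 1], [0.058, 0.005, -0.005, 0, 0, 0, 1], [0.07, 0.007, -0.005, 0, 0, 0, 1], [0.083, 0.015, -0.005, 0, 0, 0, 1], [0.093, 0.024, -0.005, 0, 0, 0, 1], [0.1, 0.034, -0.005, 0, 0, 0, 1], [0.103, 0.045, -0.005, 0, 0, 0, 1], [0.103, 0.055, -0.005, 0, 0, 0, 1], [0.102, 0.063, -0.005, 0, 0, 0, 1], [0.102, 0.063, -0.005, 0, 0, 0, 1]],
  ],
)

```text
time: 16.62
tool_pos: [561.0, -145.8, 48.0]
tcp_rot: [-2.31, -2.128, -0.0]
force: [-3.1, 0.4, -1.4]
finger_gap: 93.0
```

```bash
python3 -c "
from h import *
rows([(-58,28,47),(-58,28,85),(-38,-36,85),(-38,-36,47)],yaw=Y)
a=vision.read_camera('top')[175:285,210:320];b=vision.read_camera('scene')[190:265,255:355]
o=np.zeros((440,790,3),np.uint8);o[:,:440]=cv2.resize(a,(440,440),interpolation=2);o[:262,440:]=cv2.resize(b,(350,262),interpolation=2)
cv2.imwrite('pics/v8.png',o)
"
```

```text
t 16.62 tcp [ 561.  -145.8   48. ] yaw_y-press deg -0.0 F [-3.1  0.4 -1.4] gap 93.0
tcp in press [-50.6  25.9  48. ]
[ 0.004 -0.015  0.002] turn -0.0
[ 0.004 -0.015 -0.074] turn -0.0
[-0.124  0.025 -0.074] turn -0.0
[-0.124  0.025  0.002] turn -0.0
```

View pics/v8.png

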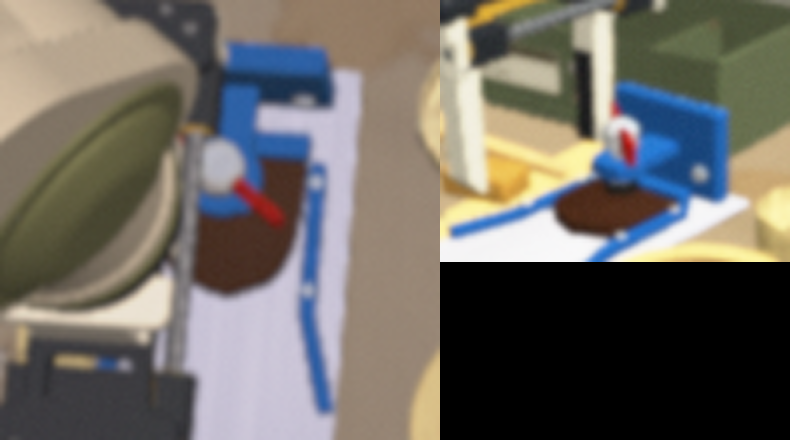

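Top crop: wing A now points to the front right (280,220), about -129° in the press frame, so q is about 2.25. The lift is still against the stop. I go over to the right side and make a full stroke.

Emit:
jog_arm(
  plan=[
    [[0.006, -0.014, 0, 0, 0, 0, 1], [0.006, -0.014, -0.08, 0, 0, 0, 1], [0.006, -0.014, -0.08, 0, 0, 0, 1], [-0.06, -0.005, -0.08, 0, 0, 0, 1], [-0.118, -0.005, -0.08, 0, 0, 0, 1], [-0.118, -0.005, -0.06, 0, 0, 0, 1], [-0.118, -0.005, 0.002, 0, 0, 0, 1], [-0.118, -0.005, 0.002, 0, 0, 0, 1]],
  ],
)

```text
time: 17.73
tool_pos: [552.5, -203.2, 45.1]
tcp_rot: [-2.308, -2.126, 0.002]
force: [0.1, 0.4, -0.6]
finger_gap: 93.0
```

Emit:
jog_arm(
  plan=[
    [[0.007, -0.021, 0, 0, 0, 0, 1], [0.015, -0.034, 0, 0, 0, 0, 1], [0.023, -0.045, 0, 0, 0, 0, 1], [0.045, -0.057, 0, 0, 0, 0, 1], [0.062, -0.055, 0, 0, 0, 0, 1], [0.074, -0.054, 0, 0, 0, 0, 1], [0.086, -0.052, 0, 0, 0, 0, 1], [0.098, -0.044, 0, 0, 0, 0, 1], [0.109, -0.035, 0, 0, 0, 0, 1], [0.119, -0.014, 0, 0, 0, 0, 1], [0.118, 0.004, 0, 0, 0, 0, 1], [0.118, 0.007, 0, 0, 0, 0, 1]],
  ],
)

```text
time: 19.23
tool_pos: [562.0, -145.5, 46.7]
tcp_rot: [-2.309, -2.128, 0.001]
force: [-3.2, -0.3, -0.2]
finger_gap: 92.7
```

```bash
python3 -c "
from h import *
rows([(-58,29,47),(-54,-33,85)],yaw=Y)
a=vision.read_camera('top')[175:285,210:320];b=vision.read_camera('scene')[190:265,255:355]
o=np.zeros((440,790,3),np.uint8);o[:,:440]=cv2.resize(a,(440,440),interpolation=2);o[:262,440:]=cv2.resize(b,(350,262),interpolation=2)
cv2.imwrite('pics/v9.png',o)
"
```

```text
t 19.23 tcp [ 562.  -145.5   46.7] yaw_y-press deg 0.0 F [-3.2 -0.3 -0.2] gap 92.7
tcp in press [-49.6  26.2  46.7]
[ 0.006 -0.017 -0.001] turn 0.001
[-0.118 -0.009 -0.077] turn 0.001
```

View pics/v9.png

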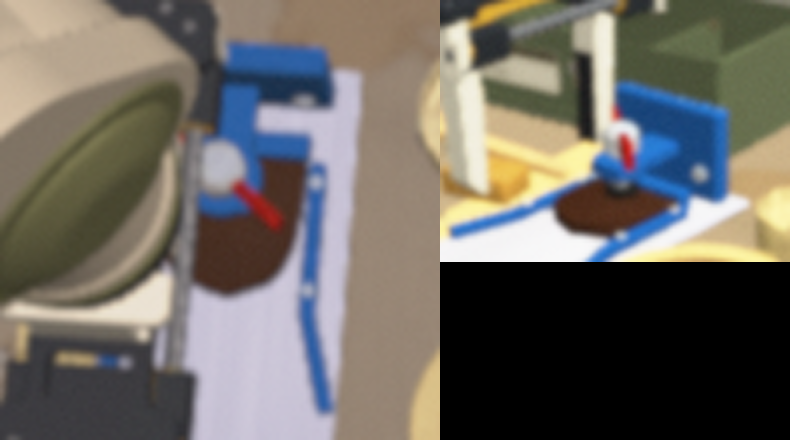

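Wing B is now in the same place, (278,225), so the stroke turned half a turn and q is about 5.45. I repeat it 1 mm lower.

Emit:
jog_arm(
  plan=[
    [[0.006, -0.016, 0, 0, 0, 0, 1], [0.006, -0.016, -0.08, 0, 0, 0, 1], [0.006, -0.016, -0.08, 0, 0, 0, 1], [-0.06, -0.009, -0.08, 0, 0, 0, 1], [-0.118, -0.009, -0.08, 0, 0, 0, 1], [-0.118, -0.009, -0.06, 0, 0, 0, 1], [-0.118, -0.009, 0.002, 0, 0, 0, 1], [-0.118, -0.009, 0.002, 0, 0, 0, 1]],
  ],
)

```text
time: 20.32
tool_pos: [551.4, -203.1, 44.1]
tcp_rot: [-2.308, -2.126, 0.002]
force: [-0.4, -1.1, 0.3]
finger_gap: 93.5
```

Emit:
jog_arm(
  plan=[
    [[0.007, -0.021, 0, 0, 0, 0, 1], [0.015, -0.034, 0, 0, 0, 0, 1], [0.023, -0.045, 0, 0, 0, 0, 1], [0.045, -0.057, 0, 0, 0, 0, 1], [0.062, -0.055, 0, 0, 0, 0, 1], [0.074, -0.054, 0, 0, 0, 0, 1], [0.086, -0.052, 0, 0, 0, 0, 1], [0.098, -0.044, 0, 0, 0, 0, 1], [0.109, -0.035, 0, 0, 0, 0, 1], [0.119, -0.014, 0, 0, 0, 0, 1], [0.118, 0.004, 0, 0, 0, 0, 1], [0.118, 0.007, 0, 0, 0, 0, 1]],
  ],
)

```text
time: 21.82
tool_pos: [560.9, -145.4, 45.7]
tcp_rot: [-2.309, -2.128, 0.001]
force: [-3.6, 0.5, -1.1]
finger_gap: 93.3
```

```bash
python3 -c "
from h import *
rows([(-58,29,46),(-54,-33,85)],yaw=Y)
a=vision.read_camera('top')
hsv=cv2.cvtColor(a,cv2.COLOR_BGR2HSV)[205:245,245:300];m=((hsv[...,0]<8)|(hsv[...,0]>172))&(hsv[...,1]>150)&(hsv[...,2]>90)
y,x=np.nonzero(m);px=[x.mean()+245,y.mean()+205];print(m.sum(),px);w=onz('top',px,53)[:2]-P;print(w,np.degrees(np.arctan2(w[1],w[0])-Y))
"
```

```text
t 21.82 tcp [ 560.9 -145.4   45.7] yaw_y-press deg 0.0 F [-3.6  0.5 -1.1] gap 93.3
tcp in press [-50.7  26.3  45.7]
[ 0.005 -0.015 -0.001] turn 0.001
[-0.118 -0.007 -0.079] turn 0.001
62 [np.float64(276.2096774193548), np.float64(226.20967741935485)]
[-15.312296   -20.29530538] -122.33537852954677
```

q is about 8.5. Last stroke: I go up to just before the stop, then continue in small steps under force watch.

Emit:
jog_arm(
  plan=[
    [[0.006, -0.016, 0, 0, 0, 0, 1], [0.006, -0.016, -0.08, 0, 0, 0, 1], [0.006, -0.016, -0.08, 0, 0, 0, 1], [-0.06, -0.007, -0.08, 0, 0, 0, 1], [-0.118, -0.007, -0.08, 0, 0, 0, 1], [-0.118, -0.007, -0.06, 0, 0, 0, 1], [-0.118, -0.007, 0.001, 0, 0, 0, 1], [-0.118, -0.007, 0.001, 0, 0, 0, 1]],
  ],
)

```text
time: 22.88
tool_pos: [551.4, -203.1, 43.6]
tcp_rot: [-2.308, -2.126, 0.002]
force: [0.3, 0.5, 0.9]
finger_gap: 93.6
```

Emit:
jog_arm(
  plan=[
    [[0.007, -0.021, 0, 0, 0, 0, 1], [0.015, -0.034, 0, 0, 0, 0, 1], [0.023, -0.045, 0, 0, 0, 0, 1], [0.035, -0.055, 0, 0, 0, 0, 1], [0.045, -0.057, 0, 0, 0, 0, 1], [0.05, -0.057, 0, 0, 0, 0, 1], [0.055, -0.056, 0, 0, 0, 0, 1], [0.055, -0.056, 0, 0, 0, 0, 1]],
  ],
)

```text
time: 23.88
tool_pos: [526.4, -174.6, 45.4]
tcp_rot: [-2.31, -2.128, 0.001]
force: [-2.4, -0.6, 0.6]
finger_gap: 93.1
```

Emit:
jog_arm(
  plan=[
    [[0.004, 0, 0, 0, 0, 0, 1], [0.008, 0, 0, 0, 0, 0, 1], [0.008, 0, 0, 0, 0, 0, 1]],
  ],
)

```text
time: 24.25
tool_pos: [527.3, -170.6, 45.5]
tcp_rot: [-2.311, -2.128, 0.0]
force: [-1.7, -2.1, -1.8]
finger_gap: 93.3
```

Emit:
jog_arm(
  plan=[
    [[0.003, 0, 0, 0, 0, 0, 1], [0.006, 0, 0, 0, 0, 0, 1], [0.006, 0, 0, 0, 0, 0, 1]],
  ],
)

```text
time: 24.62
tool_pos: [527.8, -167.8, 45.7]
tcp_rot: [2.311, 2.128, 0.0]
force: [-0.3, -2.0, -1.4]
finger_gap: 92.9
```

Emit:
jog_arm(
  plan=[
    [[0.003, 0, 0, 0, 0, 0, 1], [0.006, 0.001, 0, 0, 0, 0, 1], [0.006, 0.001, 0, 0, 0, 0, 1]],
  ],
)

```text
time: 25.0
tool_pos: [528.5, -164.8, 45.7]
tcp_rot: [2.311, 2.128, 0.0]
force: [0.6, -2.5, -1.1]
finger_gap: 92.9
```

Emit:
jog_arm(
  plan=[
    [[0.003, 0, 0, 0, 0, 0, 1], [0.006, 0.001, 0, 0, 0, 0, 1], [0.006, 0.001, 0, 0, 0, 0, 1]],
  ],
)

```text
time: 25.38
tool_pos: [528.8, -163.2, 45.7]
tcp_rot: [2.312, 2.125, -0.001]
force: [-1.4, -5.8, -0.4]
finger_gap: 92.9
```

Emit:
jog_arm(
  plan=[
    [[0.003, 0, 0, 0, 0, 0, 1], [0.006, 0.001, 0, 0, 0, 0, 1], [0.006, 0.001, 0, 0, 0, 0, 1]],
  ],
)

```text
time: 25.75
tool_pos: [529.1, -162.4, 45.8]
tcp_rot: [2.313, 2.121, -0.004]
force: [-3.1, -11.5, -1.3]
finger_gap: 92.7
```

The force climbs while the motion stalls, so this looks like the hard stop. One firmer nudge, then I back off, rise and look.

Emit:
jog_arm(
  plan=[
    [[0.003, 0, 0, 0, 0, 0, 1], [0.005, 0.001, 0, 0, 0, 0, 1], [0.005, 0.001, 0, 0, 0, 0, 1]],
  ],
)

```text
time: 26.12
tool_pos: [529.3, -161.7, 45.8]
tcp_rot: [2.315, 2.117, -0.006]
force: [-4.9, -16.8, -2.9]
finger_gap: 92.7
```

Emit:
jog_arm(
  plan=[
    [[-0.03, 0, 0, 0, 0, 0, 1], [-0.06, 0, 0, 0, 0, 0, 1], [-0.06, -0.05, -0.12, 0, 0, 0, 1], [-0.06, -0.13, -0.2, 0, 0, 0, 1], [0.1, -0.2, -0.3, 0, 0, 0, 1], [0.2, -0.2, -0.3, 0, 0, 0, 1], [0.3, -0.2, -0.3, 0, 0, 0, 1], [0.4, -0.2, -0.3, 0, 0, 0, 1], [0.5, -0.2, -0.3, 0, 0, 0, 1], [0.5, -0.2, -0.3, 0, 0, 0, 1]],
  ],
)

```text
time: 27.38
tool_pos: [451.4, 104.8, 195.4]
tcp_rot: [-2.302, -2.136, -0.0]
force: [0.9, -0.5, -0.7]
finger_gap: 92.6
```

```bash
python3 -c "
from h import *
rows([])
A=vision.read_camera('top');B=vision.read_camera('scene');a=A[165:315,190:340];b=B[190:265,255:355]
o=np.zeros((600,800,3),np.uint8);o[:,:600]=cv2.resize(a,(600,600),interpolation=2);o[:150,600:]=cv2.resize(b,(200,150),interpolation=2);o[300:450,600:]=cv2.resize(A,(200,150))
cv2.imwrite('pics/v10.png',o)
hsv=cv2.cvtColor(A,cv2.COLOR_BGR2HSV)[195:245,240:300];m=((hsv[...,0]<8)|(hsv[...,0]>172))&(hsv[...,1]>130)&(hsv[...,2]>80)
y,x=np.nonzero(m);q=np.array([onz('top',[u+240,v+195],55)[:2] for u,v in zip(x,y)]);c=q-q.mean(0);v=np.linalg.svd(c)[2][0];print(m.sum(),q.mean(0),(np.degrees(np.arctan2(v[1],v[0])-Y))%180,'want',(-573)%180)
"
```

```text
t 27.38 tcp [451.4 104.8 195.4] yaw_y-press deg 0.4 F [ 0.9 -0.5 -0.7] gap 92.6
tcp in press [-180.4  266.7  195.4]
134 [ 603.58649654 -169.24626543] 147.40658385648257 want 147
```

View pics/v10.png

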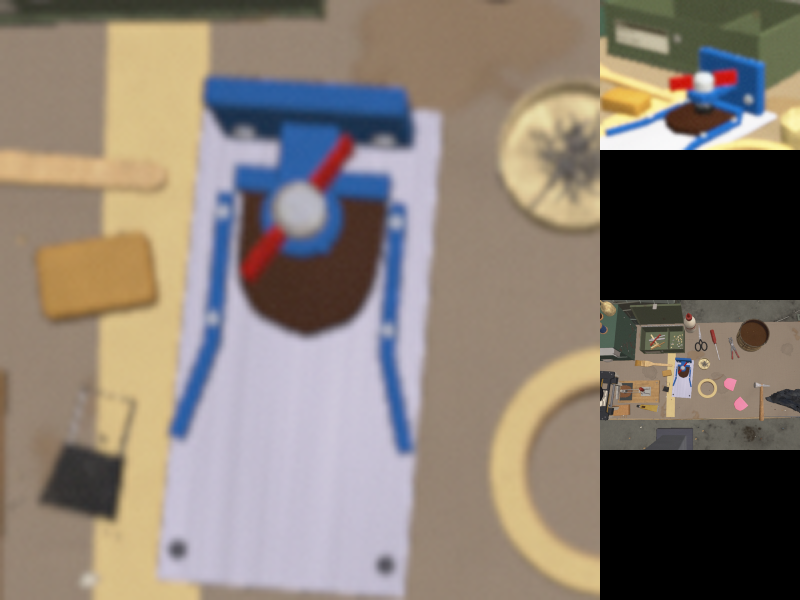

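The wing angle is 147.4° against 147° wanted for q = 10. The lift's straight edge lies along the stop from (243,192) to (388,203), and the loose items have not moved. I hand it in.

```bash
python3 -c "
from cell import arm
print(arm.job_done())"
```

```text
the job is handed in; nothing more can be done
None
```

The heel lift is against the stop and the wing screw is tightened to its hard stop. I handed the job in at about 27.4 s of the 72 s allowed; `job_done` gives no verdict.

- **Heel lift:** I slid it in with two fingertips. It first stopped skewed about 2°, with only its left corner touching, so I nudged the right half of its rounded end until it looked flush. The final picture still shows the straight edge along the stop.
- **Wing screw:** I turned it clockwise in four pushing strokes with the outside of one fingertip, never pinching a wing. On the last stroke the motion stalled and the force rose to about 17 N. The wings then measured 147.4° in the press frame, against 147° expected at q = 10.
- **Foot on the lift:** I did not measure the foot's force. That it holds the lift follows from the screw reading.
- **Surroundings:** The loose things and the pink look-alikes show no movement in the last top view. The arm ended well clear of the press, touching nothing.

No final check failed or disagreed.

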